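# Lock a desk stand's column at its mark and keep hold

## Task

Grip the round column of the little tripod stand by its black rubber head, push it down until the bottom edge of the red ring meets the top of the blue hub, and hold it there while you swing the blue cam lever fully closed against its stop, keeping the ring on the hub throughout the swing. Do not let go: finish still gripping the column at the mark with the lever closed, because the column springs back up when released. Leave the other things on the desk where they are.

Things in the scene. Friction and masses are not known exactly. Their poses are not given: they have to be found in the camera images.
- stand: The tripod stand, weighted and immovable: black collar (60 mm across, 70 to 120 mm above the desk) on three splayed dark steel feet reaching 104 mm from the axis. Origin on the desk under the upright column's axis; z up. A steel stop pin (top 133 mm above the desk) stands on the collar's side where the closed lever arrives.
- collar (a point): Centre of the top face of the lever's blue hub (52 mm across), on the column's axis, 130 mm above the desk. Does not move with the column.
- post: Sliding column: aluminium tube 22 mm across with a black rubber head (28 mm across, 30 mm tall) and a brass stud (6 mm across, 10 mm tall) on top. Origin: centre of the head's top face, z up. It slides only up and down: fully out, as at the start, the origin is 105 mm above the hub's top; travel 75 mm. A spring pushes it up (4.5 N at the top, 6 N at the mark). It turns freely about its own axis.
- mark (a point): Centre of the lower edge of the red ring on the column (27 mm across, 6 mm tall). It rides with the column; it sits 46 to 70 mm below the head's top face, different each time. It is only a mark: nothing stops the column there.
- lever (a joint): Angle of the blue cam lever about the column's axis, rad. 0 is open, 1.10 is fully closed (against the stop); it grows counter-clockwise seen from above and stays where it is left (light friction, 0.06 N m). Starts between 0 and 0.25.
- lever_tip (a point): Top outer corner of the lever's blade: an upright radial plate 7 mm thick, 20 to 60 mm from the column's axis, from the hub's top to 44 mm above it. A gripper on the head with the ring at the hub has its fingertips below the blade's top, so turning it counter-clockwise about the column brings a finger's side against the blade and swings it closed.
- bell: brass table bell, loose, foot 64 mm across, 100 mm tall. Origin under its centre. Not to be disturbed.
- pen_cup: empty blue ceramic pen cup, loose, 76 mm across, 95 mm tall. Origin under its centre. Not to be disturbed.
- mug: white mug, loose, 80 mm across, 90 mm tall. Origin under its centre. Not to be disturbed.
- book: closed dark red book lying flat, loose, 130 x 190 x 28 mm. Origin under its centre. Not to be disturbed.
- stapler: green and black stapler, loose, 130 x 34 x 45 mm. Origin under its centre. Not to be disturbed.
- paperweight: green glass paperweight, loose, 72 mm across, 48 mm tall. Origin under its centre. Not to be disturbed.

How it is judged:
By the outcome, as a careful person would: the job done as asked, in the order asked, and still so for the second after the job is handed in, while the arm keeps its last pose, push and grip.
It also fails if it takes over 38 s, if anything falls off the work surface, if the arm or the gripper's body presses on something with over 40 N, if the wrist force passes 120 N, or if a joint passes its speed limit or range.

## Robot

A 7-joint arm with a two-finger parallel gripper is mounted at the origin on the work surface. World frame = base frame: x ahead of the robot, y to its left, z up, the work surface at z = 0. Lengths are in m, angles in rad, forces in N, time in s.
With the tool pointing down it reaches from about 0.425 to 0.925 m from the base axis. Payload 6.8 kg.
Tool frame: the origin (TCP) lies midway between the tips of the shut fingers; the grasp point (between the pads) lies 19 mm behind it; z points along the fingers, y is the line along which they close (so a half turn about z gives the same grasp; the last joint's range is limited). The gripper opens to 85 mm and grips with 20 to 120 N. Pads are 22 mm wide; open, the fingers measure 114 mm over their backs; the gripper's body (76 mm by 85 mm) begins 54 mm behind the grasp point. The pads swing forward as they close: fully open they stand 13 mm farther back than shut.
Start: joints at [-1.456, 0.477, 0.022, 1.555, -0.011, 1.109, -0.083], TCP at [0.149, 0.658, 0.231] pointing down, gripper open.
Joint ranges: [-2.96, 2.96], [-0.34, 2.1], [-1.41, 1.46], [0.24, 2.44], [-1.37, 4.51], [0.17, 1.92], [-2.96, 2.96]. Speed limits (rad/s): [2.39, 2.39, 3.14, 3.14, 3.14, 3.14, 3.14].

## Interface

Orientations are given as a rotation vector (axis times angle).
In Python, from bench import get_obs, grab_frame, camera_params, r gives the robot as it stands.
- The arm moves only by the shell command python3 -m jog 'ROWS' [FORCE]. ROWS is JSON, a list of rows, each an object of numbers: "rx", "ry", "rz": the turn, a rotation vector about the world's x, y, z scaled (see below); "x", "y", "z": the shift along the world's x, y, z scaled (see below); "jaw": the opening, from -1 (shut) to 1 (fully open). In form: [{"rx": .., "ry": .., "rz": .., "x": .., "y": .., "z": .., "jaw": ..}, ...]. A call has 1 to 8 rows; each row shifts and turns the commanded pose from where the row before left it; what a row does not reach is not made up. The controller multiplies each number of a shift by 60 mm and each number of a turn by 10 degrees. A row lasts 1/8 s, in which the tool goes at most 62.5 mm and 10.7 degrees, less where a joint would pass 70% of its speed; a pose out of reach is approached as far as the arm can. A call with a number of a shift or a turn outside -1 to 1 is refused whole. A call with a gripper value outside its range is refused whole. The fingers move at their own pace and stop on an object; FORCE is the grip in N (left out, the last holds). Time passes only in rows, so rows that do not move let the fingers close. It gives the time, the measured TCP pose, the force, the opening and the grip force at its end, in the units of the state.
- get_obs(): the state, without advancing time (a new reading comes with each control period).
- grab_frame(name): name is "scene" or "side" or "wrist"; returns the picture (400x640x3 uint8, red, green, blue); there is no depth.
- camera_params(name): a dict with "fx", "fy", "cx", "cy" (pixels), "k1" (the pictures are not rectified: a ray, as slopes to the right and down, at radius r is drawn at 1 + k1 r^2 times it, then the intrinsics apply), "R" (3x3) and "t" (3): a world point X has camera coordinates R X + t. Camera axes: x right, y down, z forward; pixel columns grow to the right and rows downward; lengths in m; the calibration is good to about 2 mm. A picture is of the moment at which its call begins: read the wrist's pose just before it. camera_params takes no time and is no camera call; for the wrist camera it gives the pose at the moment of the call.
- r.hand_in(): hands the job in; it is judged then, once.
The state is a dict: "clock": time; "joints": joint angles; "qvel": joint speeds; "tau": joint torques, N m; "tcp_pos": TCP position; "orientation": TCP orientation; "contact_force": force on the tool from outside, world axes, zero at the start; "moment": the same for the moment, N m; "grip_width": finger opening in m; "gripper_force": force on a finger pad.
Only numpy, scipy, OpenCV 4.12 (cv2) and the standard library are available. Lean on these libraries where they do the work, as an engineer would, in place of code of your own. Each camera call takes 0.05 s, during which the arm holds its last target. There are 200 camera calls.

## Working session

There is one attempt and no reset: what is moved stays moved. The work goes in short steps, Python scripts to look and compute and a shell command to move; the robot and the scene stay as the last step left them, time stands still between calls to the robot, and variables do not carry over. Pictures are saved under pics/ and viewed, at most 10 in all, crops included, and the job is handed in when it is done.

```bash
mkdir -p pics
cat > h.py <<'E'
import numpy as np, cv2
from bench import get_obs, grab_frame, camera_params, r
def ray(c,u,v):
    x=(u-c['cx'])/c['fx'];y=(v-c['cy'])/c['fy']
    p=cv2.undistortPoints(np.array([[[x,y]]],float),np.eye(3),np.array([c['k1'],0,0,0.]))[0,0]
    R=np.array(c['R']);t=np.array(c['t'])
    return -R.T@t, R.T@np.array([p[0],p[1],1])
def atz(c,u,v,z):
    o,d=ray(c,u,v); return o+d*(z-o[2])/d[2]
def proj(c,X):
    p=np.array(c['R'])@np.array(X)+np.array(c['t']); x,y=p[:2]/p[2]; s=1+c['k1']*(x*x+y*y)
    return c['fx']*x*s+c['cx'],c['fy']*y*s+c['cy']
def tri(c1,p1,c2,p2):
    o1,d1=ray(c1,*p1);o2,d2=ray(c2,*p2)
    s=np.linalg.lstsq(np.c_[d1,-d2],o2-o1,rcond=None)[0]
    a,b=o1+d1*s[0],o2+d2*s[1]; return (a+b)/2,np.linalg.norm(a-b)
E
python3 - <<'E'
from h import *
for n in("scene","side"):
    cv2.imwrite(f"pics/{n}0.png",grab_frame(n)[...,::-1])
    c=camera_params(n);print(n,c['fx'],-np.array(c['R']).T@np.array(c['t']))
o=get_obs();print(o)
E
```

```text
scene 514.752764788069 [1.55707904 0.66817142 1.1496084 ]
side 420.9919706526238 [-0.00265071 -0.92319881  0.98649275]
{'clock': 0.1, 'joints': array([-1.45610399,  0.47773878,  0.02238395,  1.55631364, -0.01149849,
        1.10930804, -0.08310366]), 'qvel': array([-0.00072967,  0.00040615,  0.00096173, -0.00314162,  0.00022628,
       -0.00024758,  0.00031524]), 'tau': array([ 3.80010781e-03, -5.97765326e+01,  1.61348216e+00, -2.81952524e+01,
        1.28401074e-02,  5.04674914e-03, -2.93112755e-06]), 'tcp_pos': array([0.14906438, 0.65780485, 0.23042587]), 'orientation': array([-3.49263234e-01, -3.12207374e+00,  2.57375139e-03]), 'contact_force': array([-0.04911464, -0.65577377, -0.41138594]), 'moment': array([ 0.01415159, -0.03667274, -0.00499434]), 'gripper_force': 0.0, 'grip_width': 0.08541552714041789}
```

View pics/scene0.png

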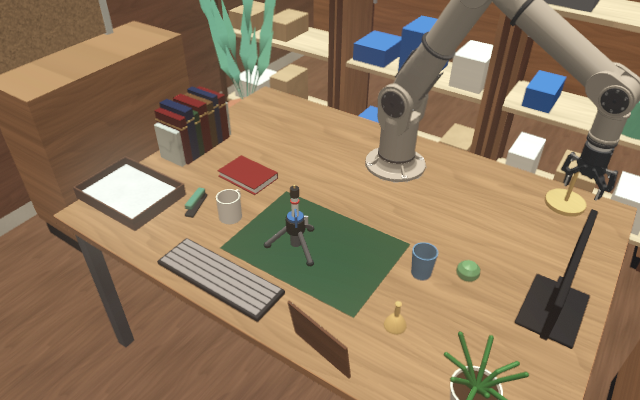

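View pics/side0.png

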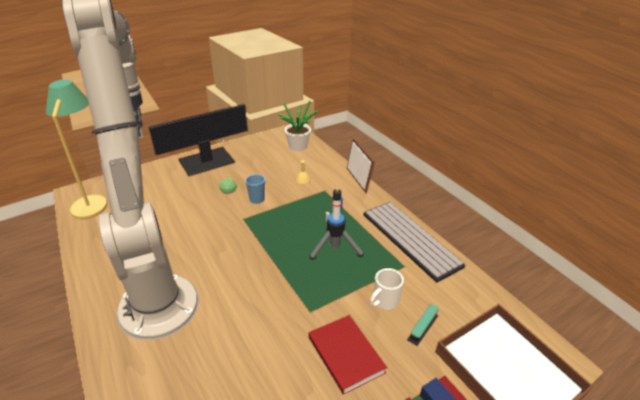

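The stand is at about (295,215) in scene and (336,220) in side, with the arm parked at left, near the lamp. I'll enlarge both.

Run:
```python
from h import *
a=cv2.imread("pics/scene0.png")[175:275,255:330];b=cv2.imread("pics/side0.png")[175:275,300:375]
f=lambda i:cv2.resize(i,None,fx=5.3,fy=5.3,interpolation=cv2.INTER_CUBIC)
cv2.imwrite("pics/c1.png",np.hstack([f(a),f(b)]))
```

```text
(no output)
```

View pics/c1.png

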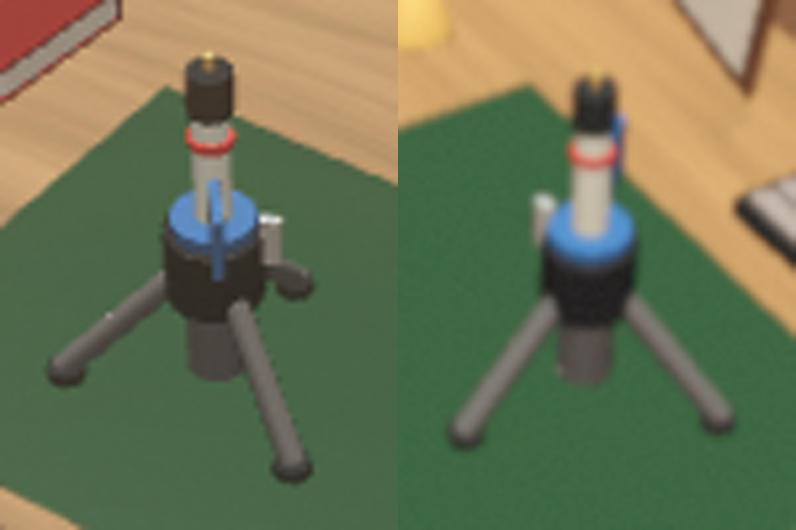

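The head top is near scene (294.4,187.3) and side (337,190.5). The hub top is near scene (295.4,216.1) and side (336.2,218). The blade points toward the scene camera, and the pin is at its right.

Run:
```python
from h import *
s,d=camera_params("scene"),camera_params("side")
S=lambda x,y:(255+x/5.3-.5+.1,175+y/5.3-.4);D=lambda x,y:(300+(x-397.5)/5.3-.4,175+y/5.3-.4)
head=tri(s,S(209,67),d,D(595,85)); hub=tri(s,S(212,218),d,D(591,229));ring=tri(s,S(211,141),d,D(593,155))
print("head",head,"hub",hub,"ring mid",ring)
print("hub at z.13",atz(s,*S(212,218),.13),atz(d,*D(591,229),.13))
print("head z.235",atz(s,*S(209,67),.235),atz(d,*D(595,85),.235))
ax=(atz(s,*S(209,67),.235)+atz(d,*D(595,85),.235))[:2]/2
print("blade tip",tri(s,S(214,181),d,D(621,118)),atz(s,*S(214,181),.174),atz(d,*D(621,118),.174))
print("pin top",atz(s,*S(270,217),.133),atz(d,*D(543,198),.133))
for z in (.235,.185,.175,.165,.13):print(z,proj(s,[*ax,z]),proj(d,[*ax,z]))
from scipy.spatial.transform import Rotation as R
o=get_obs();print(R.from_rotvec(o['orientation']).as_matrix().round(3))
for n,p,z in(("cup",(424,250),.09),("bell",(396,320),.05),("mug",(229,205),.06)):print(n,atz(s,*p,z))
c=camera_params("wrist");print(c['fx'],-np.array(c['R']).T@np.array(c['t']),np.array(c['R']).round(2))
```

```text
head (array([ 0.59214458, -0.05252217,  0.23500352]), np.float64(0.0011350846402129625)) hub (array([ 0.59368387, -0.05226352,  0.12644438]), np.float64(0.0014018822193185034)) ring mid (array([ 0.59304835, -0.0519708 ,  0.18326869]), np.float64(0.0011409935401534934))
hub at z.13 [ 0.59765506 -0.0501375   0.13      ] [ 0.59081534 -0.05525583  0.13      ]
head z.235 [ 0.5926733  -0.05280849  0.235     ] [ 0.59184309 -0.05199378  0.235     ]
blade tip (array([ 0.62499235, -0.02966939,  0.18530132]), np.float64(0.0035623942192260466)) [ 0.61244659 -0.03688482  0.174     ] [ 0.63484681 -0.0186852   0.174     ]
pin top [ 0.58105397 -0.02093081  0.133     ] [ 0.57971282 -0.01786955  0.133     ]
0.235 (np.float64(294.2293068844808), np.float64(187.21766486729643)) (np.float64(337.04966902793836), np.float64(190.66417337106589))
0.185 (np.float64(294.617600173404), np.float64(200.51054680608058)) (np.float64(336.54107023109793), np.float64(203.610095354492))
0.175 (np.float64(294.6935115617492), np.float64(203.10413442120034)) (np.float64(336.44170039171115), np.float64(206.12860564617498))
0.165 (np.float64(294.7688540698814), np.float64(205.676621009141)) (np.float64(336.3430992563402), np.float64(208.6241604946043))
0.13 (np.float64(295.02815436455444), np.float64(214.51751149127176)) (np.float64(336.00395814856284), np.float64(217.18146460321742))
[[-0.975  0.221 -0.   ]
 [ 0.221  0.975 -0.002]
 [-0.    -0.002 -1.   ]]
cup [0.47284052 0.32836165 0.09      ]
bell [0.71884202 0.36665167 0.05      ]
mug [ 0.61020075 -0.31407152  0.06      ]
322.66778809488466 [0.07993528 0.67365232 0.37281656] [[ 0.22  0.97 -0.  ]
 [ 0.94 -0.21  0.28]
 [ 0.27 -0.07 -0.96]]
```

Axis ≈ (0.592, -0.052). The heights check: head 0.235 and hub 0.126–0.13. The blade is at ≈38° and the pin at ≈109°, so the lever is nearly open. I want the finger line at yaw ≈ -18° to start. I'll fly over at z ≈ 0.33.

```bash
python3 -m jog '[{"x":0.3,"y":-0.5,"z":0.5,"rz":-0.6},{"x":0.48,"y":-0.74,"z":0.4,"rz":-0.6},{"x":0.48,"y":-0.74,"z":0.3,"rz":-0.6},{"x":0.48,"y":-0.74,"z":0.3,"rz":-0.6},{"x":0.48,"y":-0.74,"z":0.2,"rz":-0.6},{"x":0.48,"y":-0.74,"rz":-0.6},{"x":0.48,"y":-0.74,"rz":-0.6},{"x":0.48,"y":-0.74,"rz":-0.6}]'; python3 -c "
from h import *
print(get_obs()['joints'])"
```

```text
[-1.45610399  0.47773878  0.02238395  1.55631364 -0.01149849  1.10930804
 -0.08310366]validation failed for argument at $[0]...
```

```bash
python3 -m jog '[{"rx":0,"ry":0,"rz":-0.6,"x":0.3,"y":-0.5,"z":0.5,"jaw":1},{"rx":0,"ry":0,"rz":-0.6,"x":0.48,"y":-0.74,"z":0.4,"jaw":1},{"rx":0,"ry":0,"rz":-0.6,"x":0.48,"y":-0.74,"z":0.3,"jaw":1},{"rx":0,"ry":0,"rz":-0.6,"x":0.48,"y":-0.74,"z":0.3,"jaw":1},{"rx":0,"ry":0,"rz":-0.6,"x":0.48,"y":-0.74,"z":0.2,"jaw":1},{"rx":0,"ry":0,"rz":-0.6,"x":0.48,"y":-0.74,"z":0,"jaw":1},{"rx":0,"ry":0,"rz":-0.6,"x":0.48,"y":-0.74,"z":0,"jaw":1},{"rx":0,"ry":0,"rz":-0.6,"x":0.48,"y":-0.74,"z":0,"jaw":1}]'; python3 -c "
from h import *
print(get_obs()['joints'])"
```

```text
clock: 1.1
tcp_pos: [0.3693, 0.3157, 0.3332]
orientation: [-1.594, -2.707, 0.0]
contact_force: [0.7, 0.3, 0.0]
grip_width: 0.0852
gripper_force: 0.0
[-1.14456251  0.06180429  0.32817582  1.87652399 -0.02146799  1.20677882
 -0.3025563 ]
```

```bash
python3 -m jog '[{"rx":0,"ry":0,"rz":-0.6,"x":0.46,"y":-0.77,"z":0,"jaw":1},{"rx":0,"ry":0,"rz":-0.6,"x":0.46,"y":-0.77,"z":0,"jaw":1},{"rx":0,"ry":0,"rz":-0.6,"x":0.46,"y":-0.77,"z":0,"jaw":1},{"rx":0,"ry":0,"rz":-0.6,"x":0.46,"y":-0.77,"z":0,"jaw":1},{"rx":0,"ry":0,"rz":-0.6,"x":0.46,"y":-0.77,"z":0,"jaw":1},{"rx":0,"ry":0,"rz":-0.6,"x":0.46,"y":-0.77,"z":0,"jaw":1},{"rx":0,"ry":0,"rz":-0.6,"x":0.46,"y":-0.77,"z":0,"jaw":1},{"rx":0,"ry":0,"rz":-0.5,"x":0.46,"y":-0.77,"z":0,"jaw":1}]'
python3 - <<'E'
from h import *
o=get_obs();print(o['joints'],o['tcp_pos'])
cv2.imwrite("pics/w1.png",grab_frame("wrist")[...,::-1])
c=camera_params("wrist");import pickle;pickle.dump(c,open("w1.pkl","wb"))
a=np.array([.5925,-.052])
for z in(.235,.13):print(z,proj(c,[*a,z]))
for ang in (30,37,45):
    e=np.array([np.cos(np.radians(ang)),np.sin(np.radians(ang))]);print(ang,proj(c,[*(a+.02*e),.174]),proj(c,[*(a+.06*e),.174]))
E
```

```text
clock: 2.1
tcp_pos: [0.5901, -0.0533, 0.3331]
orientation: [-2.54, -1.848, 0.0]
contact_force: [0.6, 0.7, 0.1]
grip_width: 0.0853
gripper_force: 0.0
[-0.58758598  0.31084671  0.74157324  1.66702653 -0.21975346  1.24960752
 -0.11244595] [ 0.59009131 -0.05329608  0.33307488]
0.235 (np.float64(314.06797794932885), np.float64(188.84584393695948))
0.13 (np.float64(314.8641296931706), np.float64(164.0839801454439))
30 (np.float64(328.64336445067426), np.float64(156.7624195522618)) (np.float64(357.9581136654088), np.float64(123.95771379481927))
37 (np.float64(326.60072756972846), np.float64(155.16874690470001)) (np.float64(351.7657037088236), np.float64(118.87675238753882))
45 (np.float64(324.0387305109527), np.float64(153.6648893756846)) (np.float64(343.91836647551565), np.float64(114.0527519711146))
```

View pics/w1.png

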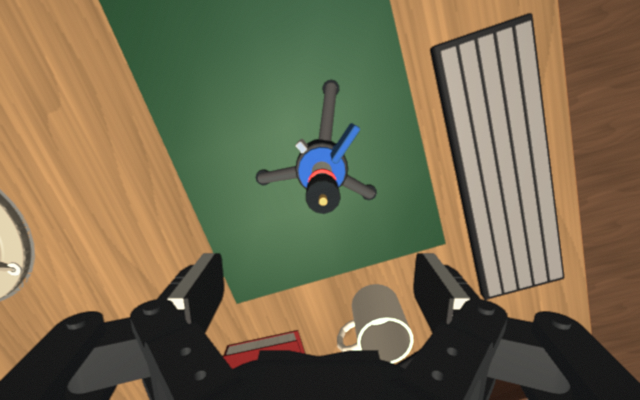

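The head top is at about (323,196), the stud at (323,201), the hub centre at ≈(322,167) and the blade tip at ≈(356,127).

Run:
```python
from h import *
import pickle;c=pickle.load(open("w1.pkl","rb"))
print("stud",atz(c,323,201,.245),"head",atz(c,323,196,.235),"hub",atz(c,322,167,.13),"tip",atz(c,356,127,.174),"pin",atz(c,301,147,.133))
s,d=camera_params("scene"),camera_params("side")
for a in([.5925,-.052],[.595,-.057]):print([np.round(proj(k,[*a,z]),1) for k in(s,d) for z in(.235,.13)])
```

```text
stud [ 0.59671852 -0.06053819  0.245     ] head [ 0.59720942 -0.05964099  0.235     ] hub [ 0.59880396 -0.05750121  0.13      ] tip [ 0.64198994 -0.02402949  0.174     ] pin [ 0.58469287 -0.02954278  0.133     ]
[array([294.3, 187.3]), array([295.1, 214.6]), array([337. , 190.6]), array([336. , 217.1])]
[array([292.4, 187.2]), array([293.3, 214.5]), array([338.6, 191.2]), array([337.5, 217.7])]
```

Run:
```python
from h import *
import pickle;c=pickle.load(open("w1.pkl","rb"))
print(c['cx'],c['cy'],c['k1'])
o=get_obs();from scipy.spatial.transform import Rotation as R
M=R.from_rotvec(o['orientation']).as_matrix();T=np.array(o['tcp_pos'])
for x in(-.011,.011):
  for y in(-.0425,.0425):print(x,y,np.round(proj(c,T+M@[x,y,-.013]),1))
print(M.round(2)); print(np.round(M.T@(-np.array(c['R']).T@np.array(c['t'])-T),4), (np.array(c['R'])@M).round(3))
```

```text
318.30384142718725 199.34238550007746 0.0005801133450778472
-0.011 -0.0425 [224.  292.9]
-0.011 0.0425 [410.  292.6]
0.011 -0.0425 [219.8 248.8]
0.011 0.0425 [414.  248.5]
[[ 0.32  0.95  0.  ]
 [ 0.95 -0.32 -0.01]
 [-0.    0.   -1.  ]]
[ 0.0715  0.0006 -0.1424] [[-0.001  1.    -0.001]
 [-0.959 -0.002 -0.282]
 [-0.282  0.     0.959]]
```

```bash
python3 -m jog '[{"rx":0,"ry":0,"rz":0,"x":0.08,"y":-0.03,"z":-0.5,"jaw":1},{"rx":0,"ry":0,"rz":0,"x":0,"y":0,"z":-0.7,"jaw":1},{"rx":0,"ry":0,"rz":0,"x":0,"y":0,"z":-0.6,"jaw":1},{"rx":0,"ry":0,"rz":0,"x":0,"y":0,"z":-0.46,"jaw":1},{"rx":0,"ry":0,"rz":0,"x":0,"y":0,"z":0,"jaw":1}]'
python3 - <<'E'
from h import *
w=grab_frame("wrist")[...,::-1];c=camera_params("wrist")
s=grab_frame("side")[170:230,310:363,::-1]
cv2.imwrite("pics/w2.png",np.hstack([w[:,120:520],cv2.resize(s,(353,400),interpolation=cv2.INTER_CUBIC)]))
import pickle;pickle.dump(c,open("w2.pkl","wb"))
o=get_obs();from scipy.spatial.transform import Rotation as R
M=R.from_rotvec(o['orientation']).as_matrix();T=np.array(o['tcp_pos'])
for y in(-.0425,.0425):print(y,np.round(proj(c,T+M@[.011,y,-.013]),1))
E
```

```text
clock: 2.78
tcp_pos: [0.5926, -0.0535, 0.1956]
orientation: [-2.536, -1.85, 0.007]
contact_force: [1.1, 0.2, 0.6]
grip_width: 0.0855
gripper_force: 0.0
-0.0425 [220.9 249.6]
0.0425 [416.7 249.4]
```

View pics/w2.png

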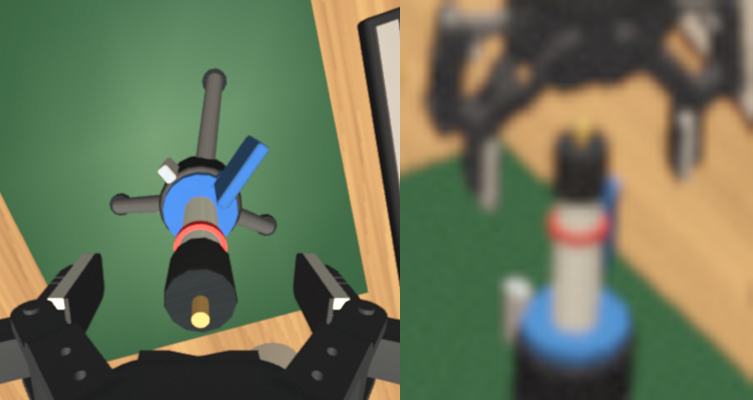

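The head top is at about (321,297) and the pad front edges at rows ≈255. The column is centred between the fingers, ≈1 mm toward +y of the tool. Now I'll check the offset along tool x.

Run:
```python
from h import *
import pickle;c=pickle.load(open("w2.pkl","rb"))
o=get_obs();from scipy.spatial.transform import Rotation as R
M=R.from_rotvec(o['orientation']).as_matrix();T=np.array(o['tcp_pos']);print(T)
for b in((0,0),(3,6)):
  for n,p,z in(("head",(321,297),.235),("hub",(320.5,205),.13),("stud",(321,320),.245)):
    X=atz(c,p[0]-b[0],p[1]-b[1],z);print(b,n,X.round(4),(M.T@(X-T)).round(4))
```

```text
[ 0.59464302 -0.05402953  0.19837871]
(0, 0) head [ 0.5963 -0.0515  0.235 ] [ 0.0029  0.0008 -0.0366]
(0, 0) hub [ 0.5975 -0.049   0.13  ] [0.0057 0.0012 0.0684]
(0, 0) stud [ 0.5955 -0.0539  0.245 ] [ 0.0004  0.0008 -0.0466]
(3, 6) head [ 0.596  -0.0488  0.235 ] [ 0.0054 -0.0003 -0.0366]
(3, 6) hub [ 0.5969 -0.0443  0.13  ] [ 0.01   -0.0008  0.0684]
(3, 6) stud [ 0.5952 -0.0513  0.245 ] [ 0.0028 -0.0003 -0.0466]
```

```bash
python3 -m jog '[{"rx":0,"ry":0,"rz":0,"x":0,"y":0.035,"z":-0.03,"jaw":1},{"rx":0,"ry":0,"rz":0,"x":0,"y":0,"z":0,"jaw":-1},{"rx":0,"ry":0,"rz":0,"x":0,"y":0,"z":0,"jaw":-1},{"rx":0,"ry":0,"rz":0,"x":0,"y":0,"z":0,"jaw":-1},{"rx":0,"ry":0,"rz":0,"x":0,"y":0,"z":0,"jaw":-1},{"rx":0,"ry":0,"rz":0,"x":0,"y":0,"z":0,"jaw":-1},{"rx":0,"ry":0,"rz":0,"x":0,"y":0,"z":0,"jaw":-1}]' 60
python3 - <<'E'
from h import *
o=get_obs();print(o['tcp_pos'],o['grip_width'],o['gripper_force'],o['contact_force'],o['moment'])
E
```

```text
clock: 3.75
tcp_pos: [0.5941, -0.0517, 0.196]
orientation: [-2.537, -1.851, 0.0]
contact_force: [-4.4, 2.1, 4.4]
grip_width: 0.0265
gripper_force: 58.6
[ 0.59409984 -0.05169444  0.19603833] 0.0265397567988932 58.617063760757446 [-4.37327713  2.07596279  4.44696868] [ 0.29002015  0.72314283 -0.00405442]
```

The grip is good, with only a small side force. I'll push down 42 mm and then look at the gap.

```bash
python3 -m jog '[{"rx":0,"ry":0,"rz":0,"x":-0.02,"y":0,"z":-0.15,"jaw":-1},{"rx":0,"ry":0,"rz":0,"x":0,"y":0,"z":-0.2,"jaw":-1},{"rx":0,"ry":0,"rz":0,"x":0,"y":0,"z":-0.2,"jaw":-1},{"rx":0,"ry":0,"rz":0,"x":0,"y":0,"z":-0.15,"jaw":-1},{"rx":0,"ry":0,"rz":0,"x":0,"y":0,"z":0,"jaw":-1}]'
python3 - <<'E'
from h import *
o=get_obs();print(o['tcp_pos'],o['grip_width'],o['contact_force'],o['moment'])
f=lambda i:cv2.resize(i[...,::-1],(399,560),interpolation=cv2.INTER_CUBIC)
s=grab_frame("scene");d=grab_frame("side");cv2.imwrite("pics/sc3.png",s[...,::-1]);cv2.imwrite("pics/sd3.png",d[...,::-1])
cv2.imwrite("pics/c3.png",np.hstack([f(s[185:241,275:315]),f(d[185:241,316:356])]))
w=grab_frame("wrist");cv2.imwrite("pics/w3.png",w[...,::-1])
print(get_obs()['tcp_pos'])
E
```

```text
clock: 4.38
tcp_pos: [0.5941, -0.0517, 0.1541]
orientation: [2.537, 1.851, 0.002]
contact_force: [-0.4, 1.8, 5.0]
grip_width: 0.0268
gripper_force: 59.1
[ 0.5940946  -0.05169568  0.15405021] 0.026761989810987083 [-0.43350336  1.81699743  5.00308114] [0.20162355 0.11668207 0.00061416]
[ 0.59411685 -0.0517005   0.15463221]
```

View pics/c3.png

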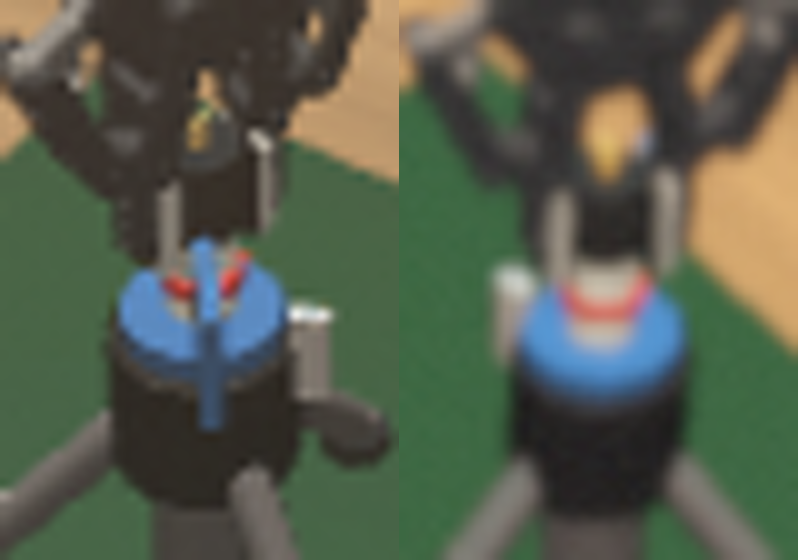

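View pics/w3.png

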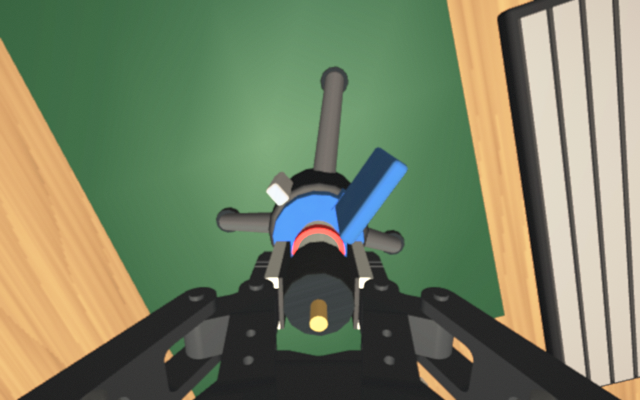

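The fingers grip the head evenly and clear the blade. The ring is still above the hub: in side, its red front edge is at ≈ row 217 and the column foot at ≈ row 220. I'll measure the ring height from profiles along the column axis in the unobstructed first pictures, calibrated by the head bottom (0.205) and the column foot (0.13).

```bash
cat > prof.py <<'E'
from h import *
from scipy.optimize import brentq
def prof(n,f,ax,z0,z1,off=0):
    c=camera_params(n);im=cv2.imread(f).astype(np.float32)
    C=-np.array(c['R']).T@np.array(c['t']);e=C[:2]-ax;e/=np.linalg.norm(e)
    zs=np.arange(z0,z1,.001);out=[]
    # sample on a vertical line on the front of the column (radius 11)
    P=np.array([proj(c,[*(ax+.011*e),z]) for z in zs],np.float32)
    acc=0
    for k in(-2,-1,0,1,2): acc=acc+cv2.remap(im,(P[:,0]+k*.5+off).reshape(-1,1),P[:,1].reshape(-1,1),cv2.INTER_LINEAR)[:,0]
    return zs,acc/5,P
E
python3 - <<'E'
from prof import *
ax=np.array([.5935,-.0525])
for n in("scene","side"):
    zs,a,P=prof(n,f"pics/{n}0.png",ax,.118,.215)
    red=a[:,2]-(a[:,0]+a[:,1])/2; blue=a[:,0]-a[:,2]
    print(n,"px/mm",np.hypot(*(P[-1]-P[0]))/97)
    for i in range(0,len(zs),3):print("%.3f"%zs[i],int(red[i]),int(blue[i]),int(a[i].mean()),end=" | ")
    w=np.clip(red-25,0,None);w[zs<.15]=0;print("\ncentroid",(w*zs).sum()/w.sum())
E
```

```text
scene px/mm 0.25446564
0.118 -36 50 92 | 0.121 -36 52 93 | 0.124 -36 52 94 | 0.127 -36 51 97 | 0.130 -35 49 106 | 0.133 -42 57 120 | 0.136 -43 59 125 | 0.139 -43 58 126 | 0.142 -45 61 132 | 0.145 -44 61 133 | 0.148 -43 59 135 | 0.151 -44 59 137 | 0.154 -45 60 138 | 0.157 -43 59 141 | 0.160 -44 60 144 | 0.163 -31 41 146 | 0.166 5 -9 149 | 0.169 12 -19 149 | 0.172 13 -20 149 | 0.175 13 -20 149 | 0.178 19 -26 144 | 0.181 48 -55 116 | 0.184 77 -82 90 | 0.187 93 -98 112 | 0.190 74 -81 144 | 0.193 13 -21 149 | 0.196 13 -21 149 | 0.199 13 -21 149 | 0.202 13 -19 121 | 0.205 13 -18 76 | 0.208 15 -19 52 | 0.211 14 -19 52 | 0.214 14 -19 52 | 
centroid 0.18622681987847978
side px/mm 0.24697924
0.118 -81 109 132 | 0.121 -84 113 142 | 0.124 -77 103 152 | 0.127 -57 78 161 | 0.130 -27 39 171 | 0.133 -3 5 178 | 0.136 11 -17 182 | 0.139 17 -25 183 | 0.142 17 -26 182 | 0.145 17 -26 182 | 0.148 17 -26 183 | 0.151 17 -26 182 | 0.154 18 -27 182 | 0.157 18 -27 182 | 0.160 18 -27 182 | 0.163 18 -27 183 | 0.166 18 -27 183 | 0.169 18 -27 183 | 0.172 18 -27 183 | 0.175 20 -29 180 | 0.178 31 -39 172 | 0.181 52 -60 157 | 0.184 81 -88 141 | 0.187 88 -96 145 | 0.190 69 -77 162 | 0.193 45 -54 176 | 0.196 26 -35 181 | 0.199 19 -28 178 | 0.202 17 -26 161 | 0.205 14 -21 126 | 0.208 10 -15 85 | 0.211 4 -7 49 | 0.214 3 -5 44 | 
centroid 0.18651247316250516
```

Run:
```python
from h import *
import pickle;c2=pickle.load(open("w2.pkl","rb"));c3=camera_params("wrist");pickle.dump(c3,open("w3.pkl","wb"))
w3=cv2.imread("pics/w3.png").astype(int);w2=cv2.imread("pics/w2.png").astype(int)
for n,w,u in(("w2",w2,197),("w3",w3,316)):
    a=w[165:275,u-3:u+4].mean(1)
    print(n)
    for i in range(0,110,2):print(165+i,*a[i].astype(int),end=" | ")
    print()
ax=np.array([.594,-.052])
for n,c,dz in(("w2",c2,0),("w3",c3,-.042)):
    C=-np.array(c['R']).T@np.array(c['t']);e=C[:2]-ax;e/=np.linalg.norm(e)
    q=lambda rr,z:np.round(proj(c,[*(ax+rr*e),z]),1)
    print(n,"collar30",q(.03,.12),"hub26",q(.026,.13),"foot11",q(.011,.13),"headbot14",q(.014,.205+dz),"headtop14",q(.014,.235+dz))
    for z in(.181,.183,.185,.187):print(z,"lo",q(.0135,z+dz),"up",q(.0135,z+.006+dz),"upin",q(.011,z+.006+dz))
```

```text
w2
165 29 29 29 | 167 70 73 75 | 169 95 102 106 | 171 99 102 105 | 173 94 67 44 | 175 210 128 70 | 177 244 150 82 | 179 245 150 82 | 181 245 151 82 | 183 245 151 82 | 185 245 151 82 | 187 245 151 82 | 189 245 151 82 | 191 245 151 82 | 193 245 150 82 | 195 242 150 90 | 197 153 144 139 | 199 125 142 146 | 201 126 143 146 | 203 126 143 146 | 205 126 143 146 | 207 126 143 146 | 209 126 143 146 | 211 126 143 146 | 213 126 143 146 | 215 126 143 146 | 217 126 143 146 | 219 122 139 145 | 221 56 63 127 | 223 33 36 142 | 225 98 112 255 | 227 111 126 255 | 229 118 135 245 | 231 126 144 144 | 233 127 144 146 | 235 127 144 146 | 237 109 124 126 | 239 28 30 30 | 241 26 27 27 | 243 27 28 28 | 245 27 28 28 | 247 27 28 28 | 249 29 30 30 | 251 28 29 29 | 253 28 29 29 | 255 27 28 29 | 257 28 30 29 | 259 28 29 29 | 261 28 30 30 | 263 28 29 30 | 265 27 29 29 | 267 29 30 30 | 269 41 43 42 | 271 60 61 57 | 273 64 63 58 | 
w3
165 92 102 100 | 167 91 99 99 | 169 83 87 90 | 171 36 37 37 | 173 25 25 24 | 175 25 25 24 | 177 26 26 24 | 179 25 25 24 | 181 25 25 24 | 183 49 50 50 | 185 87 91 94 | 187 104 112 116 |
[... 707 characters left out ...]
2 collar30 [317.6 164.5] hub26 [317.5 173.2] foot11 [317.2 195. ] headbot14 [316.6 233.7] headtop14 [316.1 265.8]
0.181 lo [316.8 216.9] up [316.8 220.9] upin [316.7 225.5]
0.183 lo [316.8 218.2] up [316.7 222.3] upin [316.7 227. ]
0.185 lo [316.8 219.5] up [316.7 223.7] upin [316.6 228.4]
0.187 lo [316.8 220.9] up [316.7 225.2] upin [316.6 230. ]
w3 collar30 [317.2 181.9] hub26 [317.2 193.5] foot11 [317.1 219.8] headbot14 [317.  238.7] headtop14 [316.9 271.9]
0.181 lo [317.1 221.2] up [317.1 225.3] upin [317.1 230. ]
0.183 lo [317.1 222.5] up [317.1 226.8] upin [317.1 231.5]
0.185 lo [317.1 223.9] up [317.1 228.2] upin [317.1 233. ]
0.187 lo [317.1 225.3] up [317.1 229.8] upin [317.  234.5]
```

The wrist profile puts the ring's lower edge at ≈0.182 m when fully out, so ≈10 mm remains. I'll push 9 mm and remeasure with the wrist camera.

```bash
python3 -m jog '[{"rx":0,"ry":0,"rz":0,"x":0,"y":0,"z":-0.08,"jaw":-1},{"rx":0,"ry":0,"rz":0,"x":0,"y":0,"z":-0.07,"jaw":-1},{"rx":0,"ry":0,"rz":0,"x":0,"y":0,"z":0,"jaw":-1}]'
cat > m.py <<'E'
from h import *
import sys
o=get_obs();w=grab_frame("wrist")[...,::-1];c=camera_params("wrist");cv2.imwrite(f"pics/{sys.argv[1]}.png",w)
print(o['clock'],o['tcp_pos'],o['orientation'],o['contact_force'],o['moment'],o['grip_width'])
ax=np.array([.594,-.052]);C=-np.array(c['R']).T@np.array(c['t']);e=C[:2]-ax;e/=np.linalg.norm(e)
q=lambda rr,z:np.round(proj(c,[*(ax+rr*e),z]),1)
print("hub26",q(.026,.13),"headtop14",q(.014,o['tcp_pos'][2]+.039))
for z in(.128,.13,.132,.134):print(z,"lo",q(.0135,z),"up",q(.0135,z+.006),"upin",q(.011,z+.006))
u=int(q(.02,.13)[0]);a=w.astype(int)[:,u-3:u+4].mean(1)
i=int(q(.026,.13)[1])
for k in range(i-4,i+60):print(k,*a[k].astype(int),end=" | ")
E
python3 m.py w4
```

```text
clock: 4.9
tcp_pos: [0.5941, -0.0517, 0.1456]
orientation: [2.537, 1.851, 0.002]
contact_force: [0.5, 1.4, 5.4]
grip_width: 0.0267
gripper_force: 59.2
4.9 [ 0.59412239 -0.05169699  0.14555132] [2.53671804e+00 1.85130781e+00 2.44713059e-03] [0.4689652  1.39726641 5.41297283] [0.23564982 0.09254565 0.00674949] 0.0266874231791487
hub26 [317.1 198.1] headtop14 [316.9 272.6]
0.128 lo [317.1 219.9] up [317.1 223.9] upin [317.  228.5]
0.13 lo [317.1 221.2] up [317.  225.3] upin [317.  229.9]
0.132 lo [317.1 222.5] up [317.  226.7] upin [317.  231.4]
0.134 lo [317.1 223.9] up [317.  228.2] upin [317. 233.]
194 106 110 112 | 195 97 85 75 | 196 93 67 44 | 197 95 66 40 | 198 109 75 44 | 199 170 107 61 | 200 237 147 81 | 201 248 160 88 | 202 249 160 88 | 203 249 160 88 | 204 249 160 88 | 205 249 160 88 | 206 250 160 88 | 207 249 160 87 | 208 250 161 88 | 209 250 161 88 | 210 250 161 88 | 211 249 161 87 | 212 250 162 88 | 213 250 161 88 | 214 250 161 88 | 215 250 161 88 | 216 250 161 88 | 217 250 161 88 | 218 250 160 88 | 219 250 161 88 | 220 250 161 88 | 221 250 161 88 | 222 251 161 89 | 223 244 143 97 | 224 153 88 119 | 225 53 40 130 | 226 29 34 138 | 227 49 55 198 | 228 85 97 255 | 229 113 129 255 | 230 118 134 255 | 231 118 134 255 | 232 123 140 255 | 233 133 151 223 | 234 136 155 157 | 235 136 155 156 | 236 136 155 157 | 237 136 154 157 | 238 136 155 158 | 239 136 155 158 | 240 130 147 150 | 241 101 114 117 | 242 54 60 60 | 243 29 29 30 | 244 29 29 30 | 245 30 31 31 | 246 30 31 31 | 247 30 31 31 | 248 29 31 32 | 249 30 32 31 | 250 29 32 31 | 251 30 31 31 | 252 29 31 32 | 253 30 32 32 | 254 30 32 31 | 255 31 32 32 | 256 30 32 32 | 257 31 32 32 |
```

```bash
python3 -m jog '[{"rx":0,"ry":0,"rz":0,"x":0,"y":0,"z":-0.032,"jaw":-1},{"rx":0,"ry":0,"rz":0,"x":0,"y":0,"z":0,"jaw":-1},{"rx":0,"ry":0,"rz":0,"x":0,"y":0,"z":0,"jaw":-1}]'; python3 m.py w5 | cut -c1-1100
python3 - <<'E'
import cv2;i=cv2.imread("pics/w5.png")[180:290,245:420];cv2.imwrite("pics/w5c.png",cv2.resize(i,None,fx=4.5,fy=4.5,interpolation=cv2.INTER_CUBIC))
E
```

```text
clock: 5.32
tcp_pos: [0.5941, -0.0517, 0.1438]
orientation: [2.537, 1.851, 0.003]
contact_force: [-0.8, 1.3, 6.5]
grip_width: 0.0267
gripper_force: 59.2
5.325 [ 0.5941365  -0.05169473  0.14383891] [2.53669087 1.85134307 0.00268902] [-0.8215942   1.28044375  6.51389666] [0.23274096 0.13295    0.00203967] 0.02674051912038204
hub26 [317.1 199.1] headtop14 [316.9 272.7]
0.128 lo [317.  221.1] up [317.  225.2] upin [317.  229.8]
0.13 lo [317.  222.4] up [317.  226.6] upin [317.  231.3]
0.132 lo [317.  223.8] up [317.  228.1] upin [317.  232.8]
0.134 lo [317.  225.2] up [317.  229.6] upin [317.  234.4]
195 105 108 110 | 196 95 80 69 | 197 93 66 41 | 198 95 67 40 | 199 111 76 45 | 200 173 109 61 | 201 238 149 81 | 202 248 161 88 | 203 249 161 88 | 204 250 160 88 | 205 249 160 88 | 206 250 160 88 | 207 249 160 88 | 208 250 160 88 | 209 250 161 88 | 210 250 161 88 | 211 250 161 88 | 212 249 161 88 | 213 250 161 88 | 214 250 161 88 | 215 250 161 88 | 216 250 161 88 | 217 250 161 88 | 218 250 161 88 | 219 250 161 88 | 220 250 161 88 | 221 250 161 88 | 222 251 161 89 | 223 244 144 98 | 224 153 88 118 | 225 52 40 130 | 226 29 34 138 | 227 49 56 198 | 228 85 97 255 | 229 113 128 255 | 230 118 135 255 | 231 118 135 255 | 232 123 140 255 | 233 133 151 224 | 234 136 155 158 | 235 136 155 156 | 236 136 155 157 | 237 136 154 157 | 238 136 155 158 | 239 136 155 158 | 240 130 147 150 | 241 101 115 116 | 242 54 59 60 | 243 29 29 30 | 244 29 30 30 | 245 30 31 31 | 246 30 31 31 | 247 30 31 31 | 248 30 31 31 | 249 30 31 31 | 250 29 31 30 | 251 29 32 32 | 252 29 31 31 | 253 30 32 32 | 254 30 31 31 | 255 30 32 32 | 256 31 32 33 | 257 31 32 33 | 258 31 32 31 |
```

View pics/w5c.png

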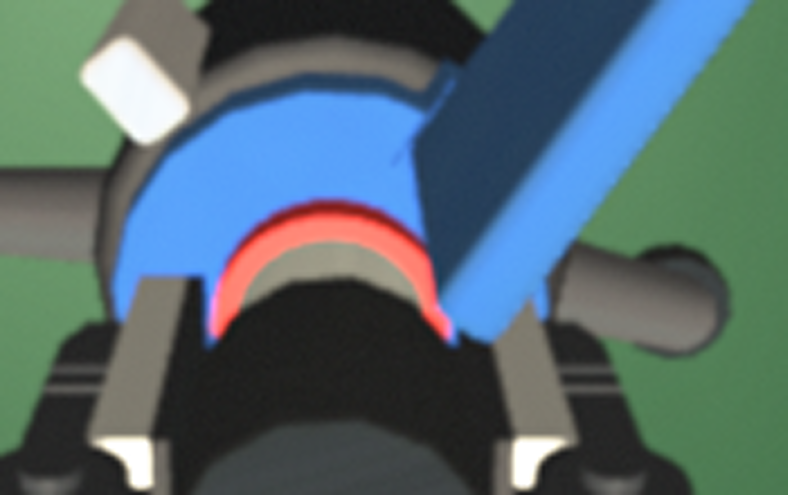

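The ring's lower edge sits on the hub within ≈0.5 mm by the measured rows, and the right finger is just clockwise of the blade. I'll swing counter-clockwise, first part 48°.

```bash
python3 -m jog '[{"rx":0,"ry":0,"rz":0.5,"x":0,"y":0,"z":-0.005,"jaw":-1},{"rx":0,"ry":0,"rz":0.8,"x":0,"y":0,"z":0,"jaw":-1},{"rx":0,"ry":0,"rz":0.8,"x":0,"y":0,"z":0,"jaw":-1},{"rx":0,"ry":0,"rz":0.8,"x":0,"y":0,"z":0,"jaw":-1},{"rx":0,"ry":0,"rz":0.8,"x":0,"y":0,"z":0,"jaw":-1},{"rx":0,"ry":0,"rz":0.8,"x":0,"y":0,"z":0,"jaw":-1},{"rx":0,"ry":0,"rz":0.3,"x":0,"y":0,"z":0,"jaw":-1}]'; python3 m.py w6 | cut -c1-300; python3 -c "
from h import *
print(get_obs()['joints'])"
```

```text
clock: 6.25
tcp_pos: [0.594, -0.0517, 0.1436]
orientation: [1.561, 2.725, 0.002]
contact_force: [-0.1, 0.9, 5.9]
grip_width: 0.0268
gripper_force: 60.1
6.25 [ 0.59397623 -0.05171861  0.14356407] [1.56102383e+00 2.72462623e+00 1.98699852e-03] [-0.14853816  0.88899693  5.90676686] [ 0.18190327  0.18168748 -0.10387194] 0.026762785233666608
hub26 [317.6 198.1] headtop14 [317.4 271.5]
0.128 lo [317.5 220.1] up [317.5 224.3] upin [317.5 228.9]
0.13 lo [317.5 221.5] up [317.5 225.7] upin [317.5 230.4]
0.132 lo [317.5 222.9] up [317.5 227.2] upin [317.5 231.9]
0.134 lo [317.5 224.3] up [317.5 228.7] upin [317.5 233.5]
194 114 122 126 | 195 101 104 105 | 196 92 76 63 | 197 90 63 39 | 198 93 65 39 | 199 112 76 46 | 200 181 111 63 | 201 242 151 83 | 202 248 161 88 | 203 249 161 88 | 204 249 161 88 | 205 249 161 88 | 206 249 161 88 | 207 249 161 88 | 208 249 162 89 | 209 249 162 88 | 210 249 163 89 | 211 249 163 89 |
[-0.33508888  0.46955028  0.41903663  1.85438968 -0.24465155  0.86613605
  0.73461822]
```

View pics/w6.png

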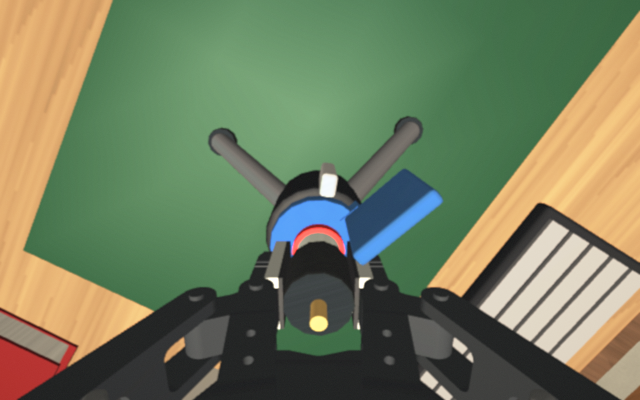

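The finger is pushing the blade (moment ≈ -0.1 N m) and the ring stays put. The pin is still ≈25–30° ahead, so I'll carry on.

```bash
python3 -m jog '[{"rx":0,"ry":0,"rz":0.7,"x":0,"y":0,"z":0,"jaw":-1},{"rx":0,"ry":0,"rz":0.8,"x":0,"y":0,"z":0,"jaw":-1},{"rx":0,"ry":0,"rz":0.6,"x":0,"y":0,"z":0,"jaw":-1},{"rx":0,"ry":0,"rz":0.2,"x":0,"y":0,"z":0,"jaw":-1},{"rx":0,"ry":0,"rz":0,"x":0,"y":0,"z":0,"jaw":-1}]'; python3 -c "
from h import *
print(get_obs()['moment'])"; python3 -m jog '[{"rx":0,"ry":0,"rz":0.2,"x":0,"y":0,"z":0,"jaw":-1},{"rx":0,"ry":0,"rz":0,"x":0,"y":0,"z":0,"jaw":-1}]'; python3 -c "
from h import *
print(get_obs()['moment'])"; python3 -m jog '[{"rx":0,"ry":0,"rz":0.2,"x":0,"y":0,"z":0,"jaw":-1},{"rx":0,"ry":0,"rz":0,"x":0,"y":0,"z":0,"jaw":-1}]'; python3 -c "
from h import *
print(get_obs()['moment'])"
```

```text
clock: 6.92
tcp_pos: [0.5939, -0.0517, 0.1436]
orientation: [0.99, 2.98, 0.001]
contact_force: [-1.1, 1.3, 7.4]
grip_width: 0.0265
gripper_force: 59.7
[0.15006627 0.23214051 0.00093827]
clock: 7.18
tcp_pos: [0.5939, -0.0518, 0.1435]
orientation: [0.938, 2.997, 0.001]
contact_force: [-0.1, 0.8, 6.8]
grip_width: 0.0267
gripper_force: 59.7
[ 0.12239625  0.26546451 -0.05516519]
clock: 7.42
tcp_pos: [0.594, -0.0518, 0.1436]
orientation: [0.886, 3.012, 0.001]
contact_force: [-0.6, 1.2, 5.0]
grip_width: 0.0266
gripper_force: 62.0
[ 0.10483813  0.07949956 -0.23555248]
```

```bash
python3 -m jog '[{"rx":0,"ry":0,"rz":0.15,"x":0,"y":0,"z":0,"jaw":-1},{"rx":0,"ry":0,"rz":0,"x":0,"y":0,"z":0,"jaw":-1},{"rx":0,"ry":0,"rz":0,"x":0,"y":0,"z":0,"jaw":-1}]'; python3 m.py w7
python3 - <<'E'
import cv2;i=cv2.imread("pics/w7.png")[130:290,225:445];cv2.imwrite("pics/w7c.png",cv2.resize(i,None,fx=3.6,fy=3.6,interpolation=cv2.INTER_CUBIC))
E
```

```text
clock: 7.8
tcp_pos: [0.5942, -0.0518, 0.1436]
orientation: [0.848, 3.023, 0.002]
contact_force: [0.6, 1.4, 5.3]
grip_width: 0.0265
gripper_force: 64.2
7.8 [ 0.5941846  -0.05177733  0.14360264] [8.48077915e-01 3.02257929e+00 1.68907722e-03] [0.60314469 1.40409584 5.32415656] [ 0.20388309 -0.07541401 -0.40962908] 0.026453028118075563
hub26 [317.9 197.4] headtop14 [317.8 270.6]
0.128 lo [317.9 219.4] up [317.9 223.5] upin [317.8 228.1]
0.13 lo [317.9 220.7] up [317.9 224.9] upin [317.8 229.6]
0.132 lo [317.9 222.1] up [317.8 226.4] upin [317.8 231.1]
0.134 lo [317.9 223.5] up [317.8 227.9] upin [317.8 232.7]
193 90 97 101 | 194 91 94 95 | 195 92 83 75 | 196 96 71 49 | 197 99 69 42 | 198 109 76 46 | 199 157 100 58 | 200 226 136 76 | 201 247 158 87 | 202 249 163 89 | 203 249 163 89 | 204 249 163 88 | 205 249 163 89 | 206 249 163 89 | 207 249 163 89 | 208 249 163 90 | 209 249 164 90 | 210 249 164 90 | 211 249 164 90 | 212 249 164 90 | 213 249 164 90 | 214 249 164 90 | 215 248 164 89 | 216 248 164 89 | 217 248 164 89 | 218 248 164 89 | 219 248 163 89 | 220 248 163 89 | 221 248 162 89 | 222 242 150 95 | 223 176 106 114 | 224 78 53 133 | 225 29 34 138 | 226 38 43 173 | 227 66 74 254 | 228 95 106 255 | 229 101 112 255 | 230 100 112 255 | 231 110 124 255 | 232 131 148 242 | 233 141 160 172 | 234 142 160 162 | 235 141 160 163 | 236 142 160 164 | 237 141 160 163 | 238 142 161 164 | 239 140 159 162 | 240 122 138 140 | 241 69 77 79 | 242 31 33 33 | 243 30 32 31 | 244 31 33 33 | 245 31 32 33 | 246 31 33 33 | 247 31 32 32 | 248 30 32 32 | 249 30 32 32 | 250 31 32 32 | 251 32 33 33 | 252 32 33 33 | 253 31 33 33 | 254 32 34 34 | 255 32 34 34 | 256 32 33 33 |
```

View pics/w7c.png

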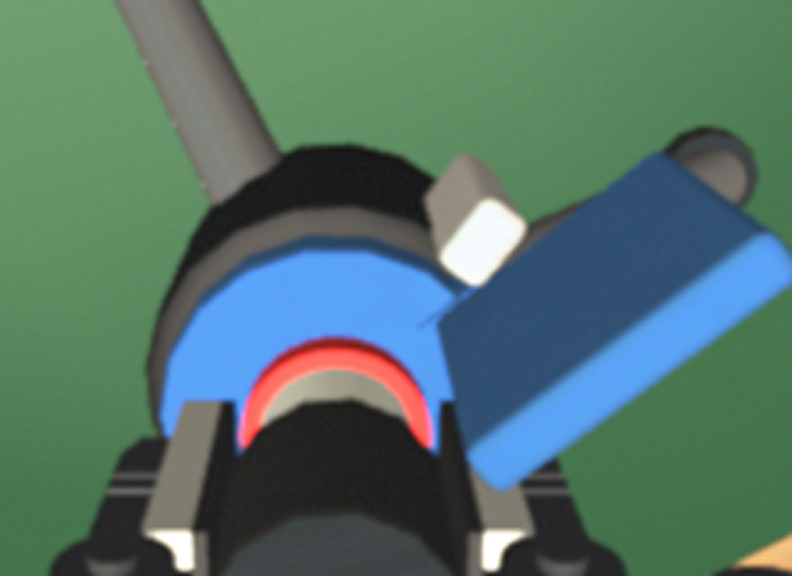

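The blade is against the pin, the moment is -0.41 N m and rising with turn, and the ring is on the hub to ≈0.5 mm. I'm handing in.

```bash
python3 -c "
from bench import r
print(r.hand_in())"
```

```text
the job is handed in; nothing more can be done
None
```

The job is handed in at 7.8 s: the gripper still holds the column with the ring's lower edge on the hub to within about 0.5 mm by camera, the lever is closed against its stop pin, and the other things on the desk were not touched.

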